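# Sockets back on the rail in order of size

## Task

Put the four loose impact sockets back on the socket rail in order of size, one on each stud: the smallest on the stud next to the orange hanging eye, then rising to the largest on the stud next to the black end cap. Each socket must stand upright with the stud in its drive hole, right down on its seat, and be let go; leave the open grease tin standing where it is.

Things in the scene. Friction and masses are not known exactly. Their poses are not given: they have to be found in the camera images.
- socket_21_mid (a point): The smallest socket: 21 mm across flats, 36 mm outside diameter, 50 mm tall, dark steel with a red plastic sleeve round it. Loose, 0.2 to 0.65 kg, standing upright on the bench, hex opening up, drive hole down. The point is its centre, half-way up (25 mm above its underside) on its axis; z points up along the axis. The drive hole in its underside is round, 20 mm across and passes into the hex.
- socket_27_mid (a point): The second smallest socket: 27 mm across flats, 43 mm outside diameter, 53 mm tall, dark steel with a yellow plastic sleeve round it. Loose, 0.2 to 0.65 kg, standing upright on the bench, hex opening up, drive hole down. The point is its centre, half-way up (26.5 mm above its underside) on its axis; z points up along the axis. The drive hole in its underside is round, 20 mm across and passes into the hex.
- socket_32_mid (a point): The second largest socket: 32 mm across flats, 50 mm outside diameter, 56 mm tall, dark steel with a blue plastic sleeve round it. Loose, 0.2 to 0.65 kg, standing upright on the bench, hex opening up, drive hole down. The point is its centre, half-way up (28 mm above its underside) on its axis; z points up along the axis. The drive hole in its underside is round, 20 mm across and passes into the hex.
- socket_38_mid (a point): The largest socket: 38 mm across flats, 58 mm outside diameter, 60 mm tall, dark steel with a green plastic sleeve round it. Loose, 0.2 to 0.65 kg, standing upright on the bench, hex opening up, drive hole down. The point is its centre, half-way up (30 mm above its underside) on its axis; z points up along the axis. The drive hole in its underside is round, 20 mm across and passes into the hex.
- stud_a_seat (a point): One of the four identical studs of the socket rail; their letters say nothing of their order along the rail. A steel post 15 mm across, standing 18 mm above its black seat plate and tapered to 5 mm at the tip, fixed. The point is the centre of the seat face, on the post's axis, 16 mm above the bench; x points along the rail towards the hanging eye, z up. A seated socket's underside rests on this face with the post inside its drive hole.
- stud_b_seat (a point): One of the four identical studs of the socket rail; their letters say nothing of their order along the rail. A steel post 15 mm across, standing 18 mm above its black seat plate and tapered to 5 mm at the tip, fixed. The point is the centre of the seat face, on the post's axis, 16 mm above the bench; x points along the rail towards the hanging eye, z up. A seated socket's underside rests on this face with the post inside its drive hole.
- stud_c_seat (a point): One of the four identical studs of the socket rail; their letters say nothing of their order along the rail. A steel post 15 mm across, standing 18 mm above its black seat plate and tapered to 5 mm at the tip, fixed. The point is the centre of the seat face, on the post's axis, 16 mm above the bench; x points along the rail towards the hanging eye, z up. A seated socket's underside rests on this face with the post inside its drive hole.
- stud_d_seat (a point): One of the four identical studs of the socket rail; their letters say nothing of their order along the rail. A steel post 15 mm across, standing 18 mm above its black seat plate and tapered to 5 mm at the tip, fixed. The point is the centre of the seat face, on the post's axis, 16 mm above the bench; x points along the rail towards the hanging eye, z up. A seated socket's underside rests on this face with the post inside its drive hole.
- rail: The socket rail: an aluminium channel 285 mm long, 36 mm wide and 12 mm high, fixed to the bench, with four studs on it about 72 mm apart. One end carries the orange hanging eye (a ring 38 mm across), the other a black cap. Origin: middle of its underside, on the bench; x points along the rail towards the orange eye, z up.
- tin: Open tin of copper grease, white with an orange band, 69 mm across and 45 mm tall, standing loose on the bench. Origin: centre of its underside; z up. (A 40 mm square tube offcut, 45 mm tall, also stands somewhere among the sockets, at least 100 mm from them centre to centre, and a wrench and a ratchet lie beyond the rail: not part of the job.)

How it is judged:
By the outcome, as a careful person would: the job done as asked, in the order asked, and still so for the second after the job is handed in, with the robot touching nothing.
It also fails if it takes over 115 s, if anything falls off the work surface, if the arm or the gripper's body presses on something with over 40 N, if the wrist force passes 120 N, or if a joint passes its speed limit or range.

## Robot

A 6-joint arm with a two-finger parallel gripper is mounted at the origin on the work surface. World frame = base frame: x ahead of the robot, y to its left, z up, the work surface at z = 0. Lengths are in mm, angles in rad, forces in N, time in s.
With the tool pointing down it reaches from about 400 to 925 mm from the base axis. Payload 12.5 kg.
Tool frame: the origin (TCP) lies on the centre line of the jaws, within the pads' length; the fingertips stand 14 mm ahead of it and the grasp point (between the pads) lies 5 mm behind it; z points along the fingers, x is the direction in which the jaws open and shut, and the axes are right-handed (so a half turn about z gives the same grasp; the last joint's range is limited). The gripper opens to 95 mm and grips with 3 to 60 N. Pads are 20 mm wide; open, the fingers measure 119 mm over their backs; the gripper's body (75 mm by 180 mm) begins 59 mm behind the grasp point.
Start: joints at [0.998, 0.491, 1.559, -0, 1.092, -0.106], TCP at [281.256, 558.158, 228.661] pointing down, gripper open.
Joint ranges: [-3.1, 3.1], [-0.84, 2.19], [0.05, 2.79], [-1.13, 4.28], [0.06, 2.93], [-2.69, 2.69]. Speed limits (rad/s): [2.22, 2.22, 2.79, 3.14, 3.14, 3.14].

## Interface

Orientations are given as [roll, pitch, yaw] about the fixed x, y, z axes, in that order (R = Rz(yaw) Ry(pitch) Rx(roll)).
In Python, from cell import state, read_camera, job_done gives the robot as it stands.
- The arm moves only by the shell command python3 -m handwheel 'ROWS'. ROWS is JSON, a list of rows, each an object of numbers: "hand": the finger opening in m, from 0 to 0.0951; "x", "y", "z": the shift along the world's x, y, z in m; "spin": the turn about the world's z in units of 5 degrees (1.0 is 5 degrees). In form: [{"hand": .., "x": .., "y": .., "z": .., "spin": ..}, ...]. A call has 1 to 20 rows; each row is the pose to reach, as a shift and turn from the pose commanded when the call began; what a row does not reach only later rows make up. A row lasts 1/12 s, in which the tool goes at most 41.7 mm and 7.16 degrees, less where a joint would pass 70% of its speed; a pose out of reach is approached as far as the arm can. A call with a gripper value outside its range is refused whole. The fingers move at their own pace and stop on an object; the grip force is fixed at half the most. Time passes only in rows, so rows that repeat a pose let the fingers close. It gives the time, the measured TCP pose, the force and the opening at its end, in the units of the state.
- state(): the state, without advancing time (a new reading comes with each control period).
- read_camera(name): name is "side" or "top"; returns a dict with "img" (384x512x3 uint8, red, green, blue), "fx", "fy", "cx", "cy" (pixels), "D" ([k1, k2, p1, p2, k3] as OpenCV has them; the pictures are not rectified), "T" (4x4, takes a point from camera to world coordinates). Camera axes: x right, y down, z forward; pixel columns grow to the right and rows downward; lengths in mm; the calibration is good to about 2 mm. A picture is of the moment at which its call begins. There is no depth.
- job_done(): hands the job in, once; it reports no verdict.
The state is a dict: "t": time; "joints": joint angles; "qvel": joint speeds; "tau": joint torques, N m; "eef_pos": TCP position; "tcp_rot": TCP orientation; "ft_force": force on the tool from outside, world axes, zero at the start; "moment": the same for the moment, N m; "opening": opening from 0.0 (shut) to 1.0 (fully open).
Only numpy, scipy, OpenCV 4.12 (cv2) and the standard library are available. Lean on these libraries where they do the work, as an engineer would, in place of code of your own. Each camera call takes 0.05 s, during which the arm holds its last target. There are 200 camera calls.

## Working session

There is one attempt and no reset: what is moved stays moved. The work goes in short steps, Python scripts to look and compute and a shell command to move; the robot and the scene stay as the last step left them, time stands still between calls to the robot, and variables do not carry over. Pictures are saved under pics/ and viewed, about 12 in all and at most 16, crops included, and the job is handed in when it is done.

```bash
mkdir -p pics; ls
cat > h.py <<'E'
import numpy as np, cv2
from cell import state, read_camera, job_done
def snap(name,fn=None):
    c=read_camera(name)
    if fn: cv2.imwrite('pics/'+fn,c['img'][:,:,::-1])
    return c
def K(c): return np.array([[c['fx'],0,c['cx']],[0,c['fy'],c['cy']],[0,0,1.]])
def ray(c,uv,z):
    p=cv2.undistortPoints(np.array([[uv]],float),K(c),np.array(c['D']))[0,0]
    T=np.array(c['T']); d=T[:3,:3]@[p[0],p[1],1]; o=T[:3,3]
    return o+d*(z-o[2])/d[2]
def proj(c,P):
    Ti=np.linalg.inv(np.array(c['T']))
    r=cv2.Rodrigues(Ti[:3,:3])[0]
    return cv2.projectPoints(np.array(P,float).reshape(-1,1,3),r,Ti[:3,3],K(c),np.array(c['D']))[0][:,0]
E
python3 - <<'E'
from h import *
for n in('top','side'):
    c=snap(n,n+'0.png'); print(n,np.round(c['T'],2).tolist(),c['fx'],c['cx'],c['cy'],c['D'])
print(state())
E
```

```text
pics
top [[-0.02, -0.99, 0.12, 376.94], [-1.0, 0.02, 0.0, -15.56], [-0.01, -0.12, -0.99, 1422.21], [0.0, 0.0, 0.0, 1.0]] 491.044366341032 255.36401769071796 193.97735006899697 [-0.04970569  0.          0.          0.          0.        ]
side [[0.99, -0.04, 0.1, 444.33], [-0.11, -0.51, 0.86, -860.03], [0.02, -0.86, -0.51, 566.17], [0.0, 0.0, 0.0, 1.0]] 401.9443689662995 254.53428268938944 187.14477477366353 [-0.08821069  0.          0.          0.          0.        ]
{'t': 0.1, 'joints': array([ 9.98388539e-01,  4.91507280e-01,  1.55937799e+00, -1.45448450e-05,
        1.09167624e+00, -1.05596642e-01]), 'qvel': array([ 0.00137134, -0.00320357, -0.002168  , -0.00154184,  0.001181  ,
       -0.00040152]), 'tau': array([ 3.25298541e-03, -6.13623190e+01, -2.58606738e+01,  6.94472599e-02,
        4.69471514e-02, -1.60968915e-05]), 'eef_pos': array([281.15297272, 557.97913616, 228.11882321]), 'tcp_rot': array([-3.14150336e+00,  9.64818955e-04,  1.10399194e+00]), 'ft_force': array([ 0.56934308, -0.11195097, -0.17748002]), 'moment': array([ 0.00173329,  0.01612504, -0.05427927]), 'opening': 1.0011180874713337}
```

View pics/top0.png

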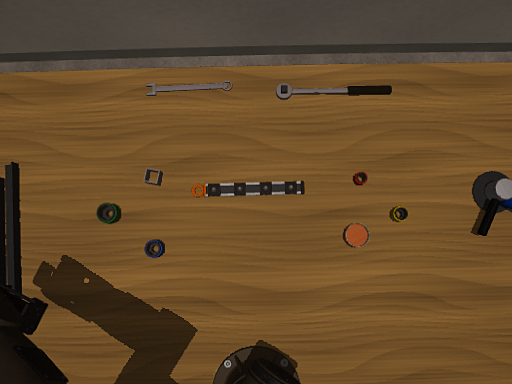

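View pics/side0.png

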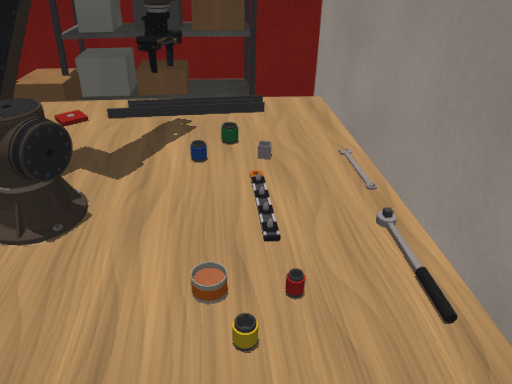

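Top view: red (360,179), yellow (399,213), blue (155,248), green (109,213), tin (357,235), tube (153,176); rail from the orange eye (198,190) to the black cap (304,187). Side view agrees. Next I'll measure by colour and enlarge the rail.

```bash
cat > m.py <<'E'
from h import *
from scipy import ndimage as nd
SZ={'red':(36,50),'yellow':(43,53),'blue':(50,56),'green':(58,60)}
def masks(img):
    h=cv2.cvtColor(img,cv2.COLOR_RGB2HSV).astype(int); H,S,V=h[...,0],h[...,1],h[...,2]
    return {'red':((H<4)|(H>174))&(S>150)&(V>50),'yellow':(H>22)&(H<34)&(S>150)&(V>60),'blue':(H>100)&(H<125)&(S>120)&(V>40),'green':(H>50)&(H<85)&(S>90)&(V>25)}
def comps(c,box):
    out={}
    for k,m in masks(c['img']).items():
        b=np.zeros_like(m); b[box[1]:box[3],box[0]:box[2]]=1
        l,n=nd.label(nd.binary_closing(m&b,iterations=2)|(m&b))
        if n==0: continue
        s=nd.sum(l>0,l,range(1,n+1)); i=np.argmax(s)+1
        ys,xs=np.where(l==i); out[k]=(xs,ys,int(s[i-1]))
    return out
E
python3 - <<'E'
from m import *
t=snap('top');s=snap('side')
from scipy.optimize import least_squares
th=np.linspace(0,2*np.pi,60,endpoint=False)
def cyl(x,y,d,h): return np.concatenate([np.c_[x+d/2*np.cos(th),y+d/2*np.sin(th),np.full(60,z)] for z in (0,h)])
for n,c,box in(('top',t,(60,150,440,280)),('side',s,(160,110,330,360))):
    for k,(xs,ys,a) in comps(c,box).items():
        d,h=SZ[k]; u=[xs.min(),xs.max(),ys.min(),ys.max()]
        g=ray(c,((u[0]+u[1])/2,(u[2]+u[3])/2),h/2)
        # match bbox of the projected cylinder (sleeve ~ full body)
        def f(p):
            q=proj(c,cyl(p[0],p[1],d,h)); return [q[:,0].min()+q[:,0].max()-u[0]-u[1],q[:,1].min()+q[:,1].max()-u[2]-u[3]]
        r=least_squares(f,g[:2]); q=proj(c,cyl(*r.x,d,h))
        print(n,k,a,u,np.round(r.x,1),'pred w,h',np.round(np.ptp(q,axis=0),1))
im=t['img'][:,:,::-1]
a=cv2.resize(im[170:205,185:315],None,fx=6,fy=6,interpolation=cv2.INTER_CUBIC)
b=cv2.resize(s['img'][165:245,235:295,::-1],None,fx=5,fy=5,interpolation=cv2.INTER_CUBIC)
W=np.zeros((210+400,780,3),np.uint8);W[:210]=a;W[210:,:300]=b
c1=cv2.resize(im[200:260,95:170],None,fx=5,fy=5,interpolation=cv2.INTER_CUBIC)
W[210:510,320:695]=c1
cv2.imwrite('pics/rail.png',W[:600])
E
```

```text
top red 35 [np.int64(355), np.int64(365), np.int64(173), np.int64(184)] [ 590.6 -312. ] pred w,h [16. 15.]
top yellow 50 [np.int64(393), np.int64(404), np.int64(206), np.int64(221)] [ 486.9 -417.3] pred w,h [20.2 16.6]
top blue 47 [np.int64(149), np.int64(161), np.int64(240), np.int64(256)] [403.1 276.8] pred w,h [21.7 18.1]
top green 62 [np.int64(102), np.int64(116), np.int64(204), np.int64(222)] [504.8 409.1] pred w,h [26.4 22. ]
side red 255 [np.int64(286), np.int64(304), np.int64(274), np.int64(294)] [ 591.3 -313.1] pred w,h [21.  32.7]
side yellow 419 [np.int64(232), np.int64(257), np.int64(320), np.int64(348)] [ 486.  -422.1] pred w,h [26.7 42.3]
side blue 181 [np.int64(191), np.int64(205), np.int64(144), np.int64(159)] [402.  275.8] pred w,h [17.1 23.3]
side green 196 [np.int64(221), np.int64(237), np.int64(127), np.int64(141)] [504.5 402.8] pred w,h [17.3 23.1]
```

View pics/rail.png

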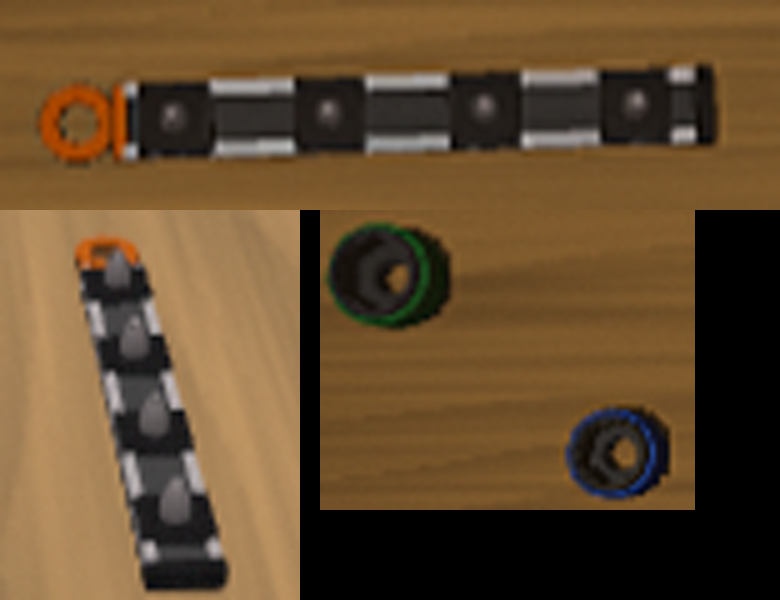

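The enlarged picture shows four black seat plates. The studs run from X≈176 (eye side) to X≈636 (cap side), and the green and blue rims are clear. I'll convert these to positions and look at red and yellow close up.

Run:
```python
from m import *
t=snap('top');s=snap('side')
f=lambda X,Y:((X+.5)/6-.5+185,(Y+.5)/6-.5+170)
P=[ray(t,f(X,Y),16)[:2] for X,Y in((176,119),(331,116.5),(486,114),(636,110))]
Q=[ray(t,f(X,Y),33)[:2] for X,Y in((173,115),(328,111.5),(484,107),(636,103))]
print('plates',np.round(P,1).tolist());print('tips',np.round(Q,1).tolist())
g=lambda X,Y:((X+.5)/5-.5+235,(Y-210+.5)/5-.5+165)
print('side tips',np.round([ray(s,g(X,Y),34)[:2] for X,Y in((117,252),(133,317),(152,392),(175,480))],1).tolist())
print('green',ray(t,(106.6,212.6),60),'blue',ray(t,(153.0,248.2),56))
A=cv2.resize(t['img'][165:225,350:410,::-1],None,fx=6,fy=6,interpolation=cv2.INTER_CUBIC)
B=cv2.resize(s['img'][265:355,225:310,::-1],None,fx=4,fy=4,interpolation=cv2.INTER_CUBIC)
W=np.zeros((360,720,3),np.uint8);W[:,:360]=A;W[:,370:710]=B;cv2.imwrite('pics/ry.png',W)
# blue/green side crop stats: width-based x centre
```

```text
plates [[569.1, 109.6], [568.8, 34.8], [568.4, -39.8], [568.9, -112.1]]
tips [[568.8, 109.5], [568.9, 35.6], [569.5, -38.7], [569.9, -111.0]]
side tips [[569.7, 113.1], [569.9, 41.5], [570.4, -31.9], [571.3, -107.7]]
green [503.93074509 407.51882861  60.        ] blue [402.51132556 277.10453094  56.        ]
```

View pics/ry.png

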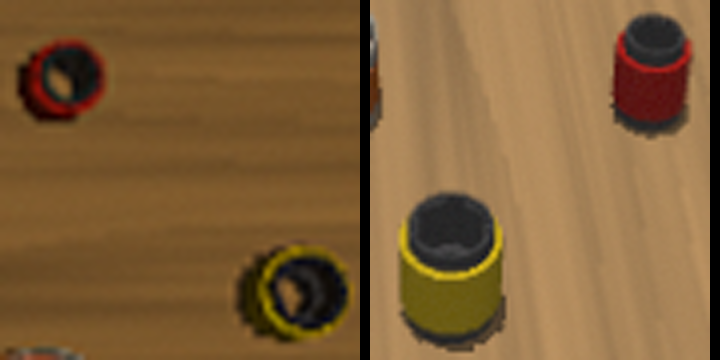

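Red's ring is at (70,77) and yellow's at (302,291) in the crop. The sleeve stops about 6 mm below the steel top, so I'll use that ring height and start moving towards green.

```bash
python3 - <<'E'
from m import *
t=snap('top')
f=lambda X,Y:((X+.5)/6-.5+350,(Y+.5)/6-.5+165)
for n,uv,z in(('green',(106.6,212.6),54),('blue',(153.0,248.2),50),('red',f(68,78),44),('yellow',f(302,291),47)): print(n,np.round(ray(t,uv,z),1))
E
python3 -m handwheel '[{"hand":0.0951,"x":0.222,"y":-0.148,"z":-0.1,"spin":-12.65},{"hand":0.0951,"x":0.222,"y":-0.148,"z":-0.1,"spin":-12.65},{"hand":0.0951,"x":0.222,"y":-0.148,"z":-0.1,"spin":-12.65},{"hand":0.0951,"x":0.222,"y":-0.148,"z":-0.1,"spin":-12.65},{"hand":0.0951,"x":0.222,"y":-0.148,"z":-0.1,"spin":-12.65},{"hand":0.0951,"x":0.222,"y":-0.148,"z":-0.1,"spin":-12.65},{"hand":0.0951,"x":0.222,"y":-0.148,"z":-0.1,"spin":-12.65},{"hand":0.0951,"x":0.222,"y":-0.148,"z":-0.1,"spin":-12.65},{"hand":0.0951,"x":0.222,"y":-0.148,"z":-0.1,"spin":-12.65},{"hand":0.0951,"x":0.222,"y":-0.148,"z":-0.1,"spin":-12.65},{"hand":0.0951,"x":0.222,"y":-0.148,"z":-0.1,"spin":-12.65}]'
```

```text
green [504.5 409.4  54. ]
blue [402.6 278.4  50. ]
red [ 590.6 -311.1   44. ]
yellow [ 486.8 -416.    47. ]
t: 1.27
eef_pos: [503.3, 410.1, 128.6]
tcp_rot: [3.142, -0.0, 0.003]
ft_force: [0.8, 0.2, 0.1]
opening: 1.0
```

```bash
python3 -m handwheel '[{"hand":0.0951,"x":0.001,"y":-0.001,"z":-0.04},{"hand":0.0951,"x":0.001,"y":-0.001,"z":-0.075},{"hand":0.0951,"x":0.001,"y":-0.001,"z":-0.092},{"hand":0.0951,"x":0.001,"y":-0.001,"z":-0.098},{"hand":0.0951,"x":0.001,"y":-0.001,"z":-0.098},{"hand":0.03,"x":0.001,"y":-0.001,"z":-0.098},{"hand":0.03,"x":0.001,"y":-0.001,"z":-0.098},{"hand":0.03,"x":0.001,"y":-0.001,"z":-0.098},{"hand":0.03,"x":0.001,"y":-0.001,"z":-0.098},{"hand":0.03,"x":0.001,"y":-0.001,"z":-0.098},{"hand":0.03,"x":0.001,"y":-0.001,"z":-0.098},{"hand":0.03,"x":0.001,"y":-0.001,"z":-0.098}]'
python3 - <<'E'
from m import *
snap('side','g1.png'); s=state(); print(s['ft_force'],s['moment'],s['opening']*95.1)
a=cv2.imread('pics/g1.png')[60:180,160:300]; cv2.imwrite('pics/g1c.png',cv2.resize(a,None,fx=4,fy=4))
E
```

```text
[-0.13483188  0.10842935  1.56179882] [-0.06234791  0.10408398  0.07093289] 94.71798855995596invalid input
```

View pics/g1c.png

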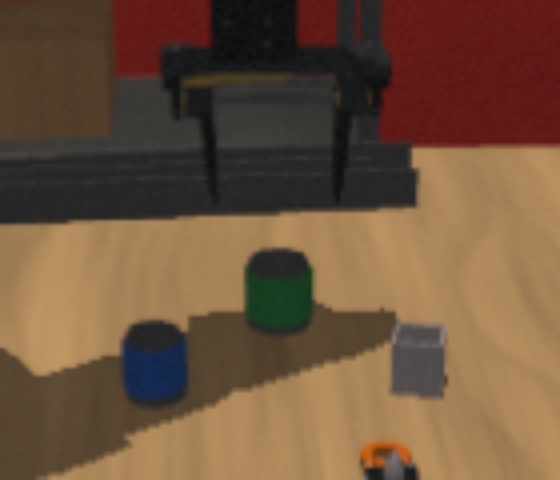

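The call was refused because I left out "spin", so the arm hasn't moved. The picture shows the open gripper still above green, with jaw tips at about (212,200) and (338,200) in the crop and green at (279,290) between them. I'll retry with the full rows.

```bash
python3 -m handwheel '[{"hand":0.0951,"x":0.001,"y":-0.001,"z":-0.04,"spin":0},{"hand":0.0951,"x":0.001,"y":-0.001,"z":-0.075,"spin":0},{"hand":0.0951,"x":0.001,"y":-0.001,"z":-0.092,"spin":0},{"hand":0.0951,"x":0.001,"y":-0.001,"z":-0.098,"spin":0},{"hand":0.0951,"x":0.001,"y":-0.001,"z":-0.098,"spin":0},{"hand":0.03,"x":0.001,"y":-0.001,"z":-0.098,"spin":0},{"hand":0.03,"x":0.001,"y":-0.001,"z":-0.098,"spin":0},{"hand":0.03,"x":0.001,"y":-0.001,"z":-0.098,"spin":0},{"hand":0.03,"x":0.001,"y":-0.001,"z":-0.098,"spin":0},{"hand":0.03,"x":0.001,"y":-0.001,"z":-0.098,"spin":0},{"hand":0.03,"x":0.001,"y":-0.001,"z":-0.098,"spin":0},{"hand":0.03,"x":0.001,"y":-0.001,"z":-0.098,"spin":0}]'
```

```text
t: 2.32
eef_pos: [504.5, 409.3, 31.2]
tcp_rot: [-3.141, -0.001, 0.0]
ft_force: [-0.4, -1.0, 3.2]
opening: 0.616
```

```bash
python3 -m handwheel '[{"hand":0.03,"x":0,"y":0,"z":0.03,"spin":0},{"hand":0.03,"x":0,"y":0,"z":0.06,"spin":0},{"hand":0.03,"x":0.004,"y":-0.03,"z":0.07,"spin":0},{"hand":0.03,"x":0.009,"y":-0.07,"z":0.07,"spin":0},{"hand":0.03,"x":0.014,"y":-0.11,"z":0.07,"spin":0},{"hand":0.03,"x":0.019,"y":-0.15,"z":0.07,"spin":0},{"hand":0.03,"x":0.024,"y":-0.19,"z":0.07,"spin":0},{"hand":0.03,"x":0.029,"y":-0.23,"z":0.07,"spin":0},{"hand":0.03,"x":0.034,"y":-0.27,"z":0.07,"spin":0},{"hand":0.03,"x":0.039,"y":-0.31,"z":0.07,"spin":0},{"hand":0.03,"x":0.044,"y":-0.35,"z":0.07,"spin":0},{"hand":0.03,"x":0.049,"y":-0.39,"z":0.07,"spin":0},{"hand":0.03,"x":0.054,"y":-0.43,"z":0.07,"spin":0},{"hand":0.03,"x":0.059,"y":-0.47,"z":0.07,"spin":0},{"hand":0.03,"x":0.063,"y":-0.5,"z":0.06,"spin":0},{"hand":0.03,"x":0.065,"y":-0.515,"z":0.045,"spin":0},{"hand":0.03,"x":0.065,"y":-0.521,"z":0.04,"spin":0},{"hand":0.03,"x":0.065,"y":-0.521,"z":0.04,"spin":0},{"hand":0.03,"x":0.065,"y":-0.521,"z":0.04,"spin":0}]'
python3 - <<'E'
from m import *
s=snap('side','g2.png'); t=snap('top','g2t.png'); st=state(); print(st['eef_pos'],st['ft_force'],st['opening']*95.1)
a=s['img'][120:250,220:320,::-1]; a=cv2.resize(a,None,fx=4,fy=4,interpolation=cv2.INTER_CUBIC)
b=t['img'][140:230,240:330,::-1]; b=cv2.resize(b,None,fx=4,fy=4,interpolation=cv2.INTER_CUBIC)
W=np.zeros((520,770,3),np.uint8);W[:,:400]=a;W[:360,410:]=b;cv2.imwrite('pics/g2c.png',W)
E
```

```text
t: 3.9
eef_pos: [568.7, -111.2, 70.3]
tcp_rot: [-3.141, 0.002, -0.0]
ft_force: [-0.1, -0.4, -6.4]
opening: 0.614
[ 569.2474531  -110.62791299   71.06777123] [-0.26137578 -0.65943735 -6.4056223 ] 58.822068698218345
```

View pics/g2c.png

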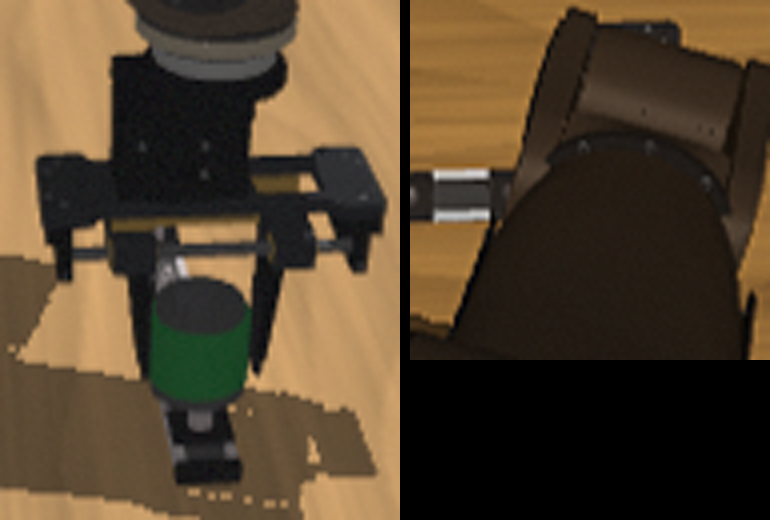

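The picture shows the socket upright in the jaws at X≈201, directly over the cap-end stud at X≈200 in the side crop. Lowering slowly.

```bash
python3 -m handwheel '[{"hand":0.03,"x":0.0,"y":0,"z":-0.006,"spin":0},{"hand":0.03,"x":0,"y":0,"z":-0.011,"spin":0},{"hand":0.03,"x":0,"y":0,"z":-0.015,"spin":0},{"hand":0.03,"x":0,"y":0,"z":-0.019,"spin":0},{"hand":0.03,"x":0,"y":0,"z":-0.022,"spin":0},{"hand":0.03,"x":0,"y":0,"z":-0.0235,"spin":0},{"hand":0.03,"x":0,"y":0,"z":-0.0235,"spin":0}]'
```

```text
t: 4.58
eef_pos: [569.8, -112.2, 47.2]
tcp_rot: [3.141, -0.001, -0.0]
ft_force: [3.7, -3.6, -5.2]
opening: 0.614
```

```bash
python3 -m handwheel '[{"hand":0.0951,"x":0,"y":0,"z":0,"spin":0},{"hand":0.0951,"x":0,"y":0,"z":0,"spin":0},{"hand":0.0951,"x":0,"y":0,"z":0,"spin":0},{"hand":0.0951,"x":0,"y":0,"z":0,"spin":0},{"hand":0.0951,"x":0,"y":0,"z":0.02,"spin":0},{"hand":0.0951,"x":0,"y":0,"z":0.055,"spin":0},{"hand":0.0951,"x":0,"y":0,"z":0.08,"spin":0},{"hand":0.0951,"x":-0.015,"y":0.036,"z":0.08,"spin":0},{"hand":0.0951,"x":-0.03,"y":0.072,"z":0.08,"spin":0},{"hand":0.0951,"x":-0.045,"y":0.108,"z":0.08,"spin":0},{"hand":0.0951,"x":-0.06,"y":0.144,"z":0.08,"spin":0},{"hand":0.0951,"x":-0.075,"y":0.18,"z":0.08,"spin":0},{"hand":0.0951,"x":-0.09,"y":0.216,"z":0.08,"spin":0},{"hand":0.0951,"x":-0.105,"y":0.25,"z":0.08,"spin":0},{"hand":0.0951,"x":-0.12,"y":0.285,"z":0.08,"spin":0},{"hand":0.0951,"x":-0.135,"y":0.32,"z":0.08,"spin":0},{"hand":0.0951,"x":-0.15,"y":0.355,"z":0.08,"spin":0},{"hand":0.0951,"x":-0.166,"y":0.39,"z":0.07,"spin":0},{"hand":0.0951,"x":-0.166,"y":0.39,"z":0.06,"spin":0},{"hand":0.0951,"x":-0.166,"y":0.39,"z":0.055,"spin":0}]'
python3 - <<'E'
from m import *
s=snap('side'); t=snap('top')
a=s['img'][120:250,160:320,::-1]; a=cv2.resize(a,None,fx=3,fy=3,interpolation=cv2.INTER_CUBIC)
b=t['img'][160:230,240:320,::-1]; b=cv2.resize(b,None,fx=3,fy=3,interpolation=cv2.INTER_CUBIC)
W=np.zeros((390,730,3),np.uint8);W[:,:480]=a;W[:210,490:]=b;cv2.imwrite('pics/b1.png',W)
E
```

```text
t: 6.25
eef_pos: [401.8, 279.6, 101.5]
tcp_rot: [3.141, 0.001, 0.004]
ft_force: [-0.0, -1.0, 0.5]
opening: 0.998
```

View pics/b1.png

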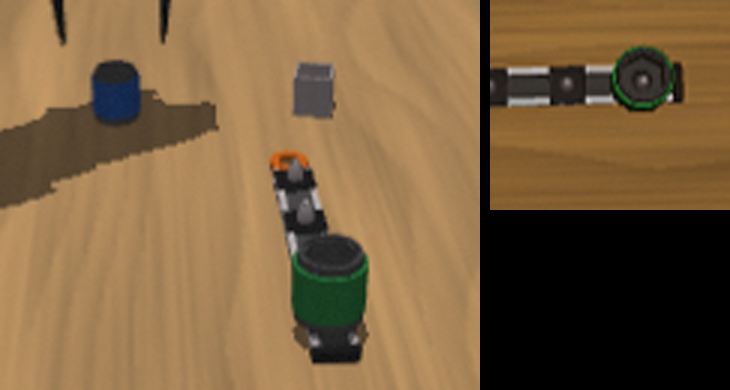

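Green stands upright with the stud tip showing in its centre, at (643,80) in the crop. The jaw tips straddle blue, so I'll grasp it.

```bash
python3 -m handwheel '[{"hand":0.0951,"x":0,"y":0,"z":-0.03,"spin":0},{"hand":0.0951,"x":0,"y":0,"z":-0.058,"spin":0},{"hand":0.0951,"x":0,"y":0,"z":-0.07,"spin":0},{"hand":0.0951,"x":0,"y":0,"z":-0.073,"spin":0},{"hand":0.0951,"x":0,"y":0,"z":-0.073,"spin":0},{"hand":0.03,"x":0,"y":0,"z":-0.073,"spin":0},{"hand":0.03,"x":0,"y":0,"z":-0.073,"spin":0},{"hand":0.03,"x":0,"y":0,"z":-0.073,"spin":0},{"hand":0.03,"x":0,"y":0,"z":-0.073,"spin":0},{"hand":0.03,"x":0,"y":0,"z":-0.073,"spin":0},{"hand":0.03,"x":0,"y":0,"z":-0.073,"spin":0},{"hand":0.03,"x":0,"y":0,"z":-0.073,"spin":0},{"hand":0.03,"x":0,"y":0,"z":-0.073,"spin":0}]'
```

```text
t: 7.43
eef_pos: [403.0, 278.1, 29.2]
tcp_rot: [3.141, 0.0, 0.0]
ft_force: [-1.6, -1.0, 3.7]
opening: 0.524
```

```bash
python3 -m handwheel '[{"hand":0.03,"x":0,"y":0,"z":0.03,"spin":0},{"hand":0.03,"x":0,"y":0,"z":0.06,"spin":0},{"hand":0.03,"x":0.015,"y":-0.028,"z":0.065,"spin":0},{"hand":0.03,"x":0.033,"y":-0.063,"z":0.065,"spin":0},{"hand":0.03,"x":0.051,"y":-0.098,"z":0.065,"spin":0},{"hand":0.03,"x":0.069,"y":-0.132,"z":0.065,"spin":0},{"hand":0.03,"x":0.087,"y":-0.167,"z":0.065,"spin":0},{"hand":0.03,"x":0.105,"y":-0.201,"z":0.065,"spin":0},{"hand":0.03,"x":0.123,"y":-0.236,"z":0.065,"spin":0},{"hand":0.03,"x":0.141,"y":-0.27,"z":0.065,"spin":0},{"hand":0.03,"x":0.157,"y":-0.3,"z":0.055,"spin":0},{"hand":0.03,"x":0.166,"y":-0.315,"z":0.045,"spin":0},{"hand":0.03,"x":0.166,"y":-0.318,"z":0.04,"spin":0},{"hand":0.03,"x":0.166,"y":-0.318,"z":0.04,"spin":0},{"hand":0.03,"x":0.166,"y":-0.318,"z":0.035,"spin":0},{"hand":0.03,"x":0.166,"y":-0.318,"z":0.03,"spin":0},{"hand":0.03,"x":0.166,"y":-0.318,"z":0.025,"spin":0},{"hand":0.03,"x":0.166,"y":-0.318,"z":0.021,"spin":0},{"hand":0.03,"x":0.166,"y":-0.318,"z":0.0175,"spin":0},{"hand":0.03,"x":0.166,"y":-0.318,"z":0.016,"spin":0}]'
```

```text
t: 9.1
eef_pos: [569.1, -39.3, 45.2]
tcp_rot: [-3.141, 0.0, 0.001]
ft_force: [-5.7, 2.8, 20.2]
opening: 0.527
```

```bash
python3 -c "
from h import *
s=state();print(s['eef_pos'],s['ft_force'],s['opening']*95.1)"
```

```text
[569.06853542 -39.30905099  45.16711234] [-5.65144571  2.84720471 20.1887743 ] 50.07850081194587
```

```bash
python3 -m handwheel '[{"hand":0.0951,"x":0,"y":0,"z":0,"spin":0},{"hand":0.0951,"x":0,"y":0,"z":0,"spin":0},{"hand":0.0951,"x":0,"y":0,"z":0,"spin":0},{"hand":0.0951,"x":0,"y":0,"z":0,"spin":0},{"hand":0.0951,"x":0,"y":0,"z":0.02,"spin":0},{"hand":0.0951,"x":0,"y":0,"z":0.055,"spin":0},{"hand":0.0951,"x":0,"y":0,"z":0.085,"spin":0},{"hand":0.0951,"x":0.002,"y":-0.035,"z":0.085,"spin":0},{"hand":0.0951,"x":0.005,"y":-0.07,"z":0.085,"spin":0},{"hand":0.0951,"x":0.008,"y":-0.11,"z":0.085,"spin":0},{"hand":0.0951,"x":0.011,"y":-0.15,"z":0.085,"spin":0},{"hand":0.0951,"x":0.014,"y":-0.19,"z":0.085,"spin":0},{"hand":0.0951,"x":0.017,"y":-0.23,"z":0.085,"spin":0},{"hand":0.0951,"x":0.021,"y":-0.26,"z":0.08,"spin":0},{"hand":0.0951,"x":0.021,"y":-0.271,"z":0.065,"spin":0},{"hand":0.0951,"x":0.021,"y":-0.271,"z":0.055,"spin":0},{"hand":0.0951,"x":0.021,"y":-0.271,"z":0.055,"spin":0}]'
python3 - <<'E'
from m import *
s=snap('side'); t=snap('top')
a=s['img'][150:310,220:350,::-1]; a=cv2.resize(a,None,fx=3,fy=3,interpolation=cv2.INTER_CUBIC)
b=t['img'][160:230,220:320,::-1]; b=cv2.resize(b,None,fx=3,fy=3,interpolation=cv2.INTER_CUBIC)
W=np.zeros((480,700,3),np.uint8);W[:,:390]=a;W[:210,400:]=b;cv2.imwrite('pics/r1.png',W)
E
```

```text
t: 10.52
eef_pos: [588.8, -309.9, 97.2]
tcp_rot: [-3.139, 0.004, -0.001]
ft_force: [-0.4, 1.1, 0.8]
opening: 0.996
```

View pics/r1.png

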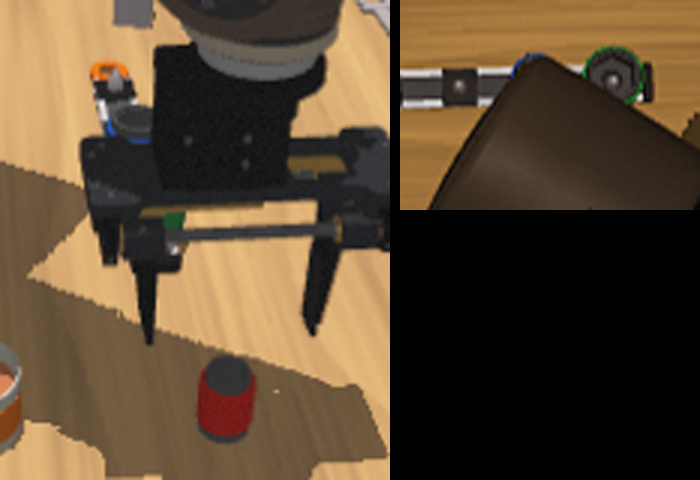

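Red is between the jaw tips, at (227,400) in the crop with tips at (150,340) and (313,330). Blue is mostly hidden, so I'll check it later.

```bash
python3 -m handwheel '[{"hand":0.0951,"x":0,"y":0,"z":-0.03,"spin":0},{"hand":0.0951,"x":0,"y":0,"z":-0.06,"spin":0},{"hand":0.0951,"x":0,"y":0,"z":-0.073,"spin":0},{"hand":0.0951,"x":0,"y":0,"z":-0.076,"spin":0},{"hand":0.0951,"x":0,"y":0,"z":-0.076,"spin":0},{"hand":0.02,"x":0,"y":0,"z":-0.076,"spin":0},{"hand":0.02,"x":0,"y":0,"z":-0.076,"spin":0},{"hand":0.02,"x":0,"y":0,"z":-0.076,"spin":0},{"hand":0.02,"x":0,"y":0,"z":-0.076,"spin":0},{"hand":0.02,"x":0,"y":0,"z":-0.076,"spin":0},{"hand":0.02,"x":0,"y":0,"z":-0.076,"spin":0},{"hand":0.02,"x":0,"y":0,"z":-0.076,"spin":0},{"hand":0.02,"x":0,"y":0,"z":-0.076,"spin":0},{"hand":0.02,"x":0,"y":0,"z":-0.076,"spin":0}]'
```

```text
t: 11.78
eef_pos: [590.2, -310.9, 24.1]
tcp_rot: [-3.142, -0.0, 0.0]
ft_force: [-0.5, 0.0, -0.0]
opening: 0.425
```

```bash
python3 -m handwheel '[{"hand":0.02,"x":0,"y":0,"z":0,"spin":0},{"hand":0.02,"x":0,"y":0,"z":0,"spin":0},{"hand":0.02,"x":0,"y":0,"z":0,"spin":0},{"hand":0.02,"x":0,"y":0,"z":0.02,"spin":0},{"hand":0.02,"x":0,"y":0,"z":0.05,"spin":0},{"hand":0.02,"x":0,"y":0,"z":0.08,"spin":0},{"hand":0.02,"x":0,"y":0,"z":0.105,"spin":0}]'
```

```text
t: 12.37
eef_pos: [590.1, -310.8, 130.6]
tcp_rot: [-3.141, 0.0, 0.0]
ft_force: [1.3, -0.9, -1.5]
opening: 0.383
```

```bash
python3 -m handwheel '[{"hand":0.02,"x":-0.002,"y":0.03,"z":0,"spin":0},{"hand":0.02,"x":-0.004,"y":0.07,"z":0,"spin":0},{"hand":0.02,"x":-0.006,"y":0.11,"z":0,"spin":0},{"hand":0.02,"x":-0.008,"y":0.15,"z":0,"spin":0},{"hand":0.02,"x":-0.01,"y":0.19,"z":0,"spin":0},{"hand":0.02,"x":-0.012,"y":0.23,"z":0,"spin":0},{"hand":0.02,"x":-0.014,"y":0.27,"z":0,"spin":0},{"hand":0.02,"x":-0.016,"y":0.31,"z":0,"spin":0},{"hand":0.02,"x":-0.018,"y":0.35,"z":0,"spin":0},{"hand":0.02,"x":-0.02,"y":0.385,"z":0,"spin":0},{"hand":0.02,"x":-0.021,"y":0.41,"z":-0.02,"spin":0},{"hand":0.02,"x":-0.021,"y":0.4205,"z":-0.045,"spin":0},{"hand":0.02,"x":-0.021,"y":0.4205,"z":-0.06,"spin":0},{"hand":0.02,"x":-0.021,"y":0.4205,"z":-0.065,"spin":0},{"hand":0.02,"x":-0.021,"y":0.4205,"z":-0.065,"spin":0}]'
python3 - <<'E'
from m import *
s=snap('side'); t=snap('top')
a=s['img'][90:250,200:330,::-1]; a=cv2.resize(a,None,fx=3.5,fy=3.5,interpolation=cv2.INTER_CUBIC)
b=t['img'][160:230,220:320,::-1]; b=cv2.resize(b,None,fx=3,fy=3,interpolation=cv2.INTER_CUBIC)
W=np.zeros((560,780,3),np.uint8);W[:,:455]=a;W[:210,470:770]=b;cv2.imwrite('pics/r2.png',W)
E
```

```text
t: 13.62
eef_pos: [568.6, 109.6, 62.9]
tcp_rot: [3.141, 0.003, 0.0]
ft_force: [-0.4, 0.5, -2.9]
opening: 0.375
```

View pics/r2.png

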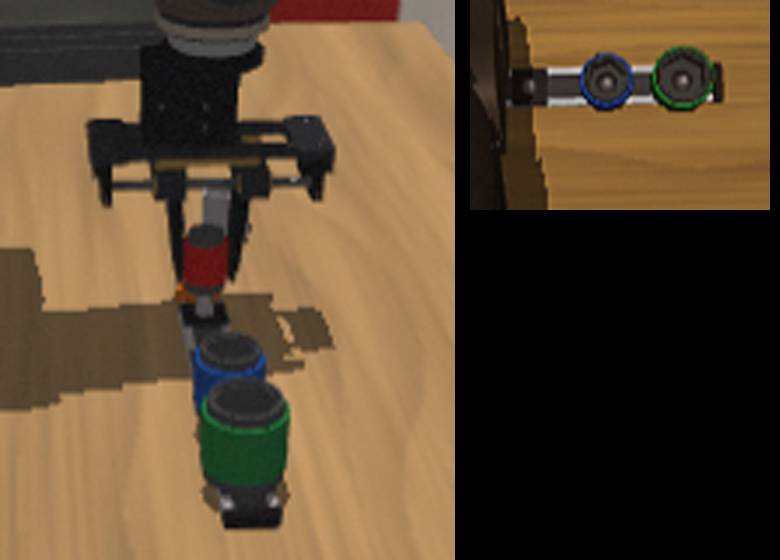

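Blue and green are seated, with stud tips centred in both (top crop). Red hangs over the eye-end stud at X≈206. Lowering and releasing.

```bash
python3 -m handwheel '[{"hand":0.02,"x":0.0,"y":0,"z":-0.005,"spin":0},{"hand":0.02,"x":0,"y":0,"z":-0.01,"spin":0},{"hand":0.02,"x":0,"y":0,"z":-0.014,"spin":0},{"hand":0.02,"x":0,"y":0,"z":-0.018,"spin":0},{"hand":0.02,"x":0,"y":0,"z":-0.021,"spin":0},{"hand":0.02,"x":0,"y":0,"z":-0.0235,"spin":0},{"hand":0.02,"x":0,"y":0,"z":-0.024,"spin":0},{"hand":0.02,"x":0,"y":0,"z":-0.024,"spin":0}]'
```

```text
t: 14.38
eef_pos: [569.3, 109.6, 40.1]
tcp_rot: [3.142, -0.0, 0.0]
ft_force: [-0.1, 0.0, -2.4]
opening: 0.379
```

```bash
python3 -m handwheel '[{"hand":0.0951,"x":0,"y":0,"z":0,"spin":0},{"hand":0.0951,"x":0,"y":0,"z":0,"spin":0},{"hand":0.0951,"x":0,"y":0,"z":0,"spin":0},{"hand":0.0951,"x":0,"y":0,"z":0,"spin":0},{"hand":0.0951,"x":0,"y":0,"z":0.02,"spin":0},{"hand":0.0951,"x":0,"y":0,"z":0.055,"spin":0},{"hand":0.0951,"x":0,"y":0,"z":0.09,"spin":0},{"hand":0.0951,"x":-0.006,"y":-0.039,"z":0.09,"spin":0},{"hand":0.0951,"x":-0.012,"y":-0.078,"z":0.09,"spin":0},{"hand":0.0951,"x":-0.018,"y":-0.117,"z":0.09,"spin":0},{"hand":0.0951,"x":-0.024,"y":-0.156,"z":0.09,"spin":0},{"hand":0.0951,"x":-0.03,"y":-0.195,"z":0.09,"spin":0},{"hand":0.0951,"x":-0.036,"y":-0.234,"z":0.09,"spin":0},{"hand":0.0951,"x":-0.042,"y":-0.273,"z":0.09,"spin":0},{"hand":0.0951,"x":-0.048,"y":-0.312,"z":0.09,"spin":0},{"hand":0.0951,"x":-0.055,"y":-0.351,"z":0.09,"spin":0},{"hand":0.0951,"x":-0.062,"y":-0.39,"z":0.09,"spin":0},{"hand":0.0951,"x":-0.069,"y":-0.429,"z":0.09,"spin":0},{"hand":0.0951,"x":-0.076,"y":-0.468,"z":0.09,"spin":0},{"hand":0.0951,"x":-0.0825,"y":-0.5,"z":0.08,"spin":0}]' && python3 -m handwheel '[{"hand":0.0951,"x":0,"y":-0.0257,"z":-0.01,"spin":0},{"hand":0.0951,"x":0,"y":-0.0257,"z":-0.02,"spin":0},{"hand":0.0951,"x":0,"y":-0.0257,"z":-0.02,"spin":0}]'
python3 - <<'E'
from m import *
s=snap('side'); t=snap('top')
a=s['img'][160:384,160:320,::-1]; a=cv2.resize(a,None,fx=2.5,fy=2.5,interpolation=cv2.INTER_CUBIC)
b=t['img'][160:230,190:310,::-1]; b=cv2.resize(b,None,fx=3,fy=3,interpolation=cv2.INTER_CUBIC)
W=np.zeros((560,780,3),np.uint8);W[:,:400]=a;W[:210,410:770]=b;cv2.imwrite('pics/y1.png',W)
E
```

```text
t: 16.05
eef_pos: [486.5, -393.6, 121.7]
tcp_rot: [3.139, -0.002, -0.001]
ft_force: [0.6, 0.0, 0.8]
opening: 1.001
t: 16.3
eef_pos: [485.6, -416.4, 98.0]
tcp_rot: [-3.139, 0.002, -0.002]
ft_force: [-0.8, 0.2, 0.4]
opening: 1.001
```

View pics/y1.png

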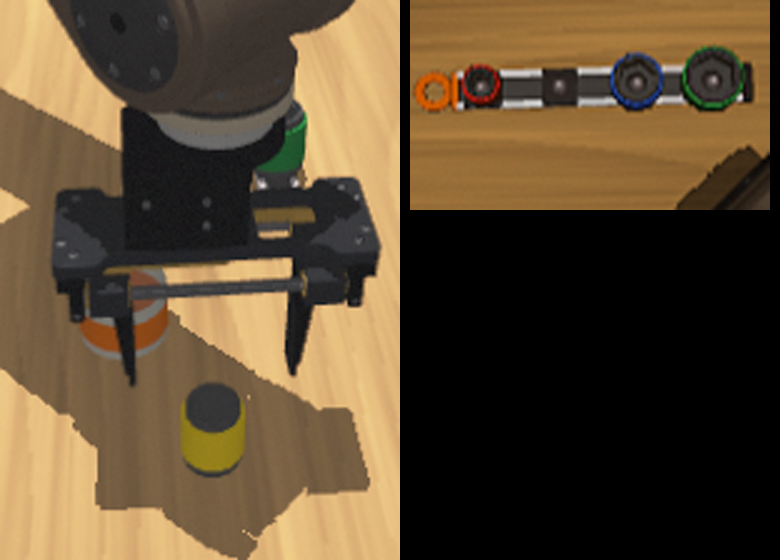

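Red, blue and green sit centred on their studs. Yellow is between the jaw tips at (213,430), and the tin is clear behind.

```bash
python3 -m handwheel '[{"hand":0.0951,"x":0,"y":0,"z":-0.03,"spin":0},{"hand":0.0951,"x":0,"y":0,"z":-0.058,"spin":0},{"hand":0.0951,"x":0,"y":0,"z":-0.071,"spin":0},{"hand":0.0951,"x":0,"y":0,"z":-0.074,"spin":0},{"hand":0.0951,"x":0,"y":0,"z":-0.074,"spin":0},{"hand":0.03,"x":0,"y":0,"z":-0.074,"spin":0},{"hand":0.03,"x":0,"y":0,"z":-0.074,"spin":0},{"hand":0.03,"x":0,"y":0,"z":-0.074,"spin":0},{"hand":0.03,"x":0,"y":0,"z":-0.074,"spin":0},{"hand":0.03,"x":0,"y":0,"z":-0.074,"spin":0},{"hand":0.03,"x":0,"y":0,"z":-0.074,"spin":0},{"hand":0.03,"x":0,"y":0,"z":-0.074,"spin":0},{"hand":0.03,"x":0,"y":0,"z":-0.074,"spin":0},{"hand":0.03,"x":0,"y":0,"z":-0.074,"spin":0},{"hand":0.03,"x":0,"y":0,"z":-0.074,"spin":0},{"hand":0.03,"x":0,"y":0,"z":-0.074,"spin":0},{"hand":0.03,"x":0,"y":0,"z":-0.05,"spin":0},{"hand":0.03,"x":0,"y":0,"z":-0.015,"spin":0},{"hand":0.03,"x":0,"y":0,"z":0.025,"spin":0},{"hand":0.03,"x":0,"y":0,"z":0.03,"spin":0}]'
```

```text
t: 18.07
eef_pos: [488.3, -417.5, 136.1]
tcp_rot: [3.136, -0.005, 0.0]
ft_force: [1.1, -1.3, -2.1]
opening: 0.455
```

```bash
python3 -m handwheel '[{"hand":0.03,"x":0.006,"y":0.03,"z":0,"spin":0},{"hand":0.03,"x":0.013,"y":0.068,"z":0,"spin":0},{"hand":0.03,"x":0.02,"y":0.106,"z":0,"spin":0},{"hand":0.03,"x":0.027,"y":0.144,"z":0,"spin":0},{"hand":0.03,"x":0.034,"y":0.182,"z":0,"spin":0},{"hand":0.03,"x":0.041,"y":0.22,"z":0,"spin":0},{"hand":0.03,"x":0.048,"y":0.258,"z":0,"spin":0},{"hand":0.03,"x":0.055,"y":0.296,"z":0,"spin":0},{"hand":0.03,"x":0.062,"y":0.334,"z":0,"spin":0},{"hand":0.03,"x":0.069,"y":0.372,"z":0,"spin":0},{"hand":0.03,"x":0.076,"y":0.41,"z":0,"spin":0},{"hand":0.03,"x":0.08,"y":0.435,"z":0,"spin":0},{"hand":0.03,"x":0.0825,"y":0.448,"z":-0.01,"spin":0},{"hand":0.03,"x":0.0825,"y":0.451,"z":-0.03,"spin":0},{"hand":0.03,"x":0.0825,"y":0.451,"z":-0.05,"spin":0},{"hand":0.03,"x":0.0825,"y":0.451,"z":-0.06,"spin":0},{"hand":0.03,"x":0.0825,"y":0.451,"z":-0.064,"spin":0},{"hand":0.03,"x":0.0825,"y":0.451,"z":-0.064,"spin":0}]'
python3 - <<'E'
from m import *
s=snap('side'); t=snap('top')
a=s['img'][110:250,200:330,::-1]; a=cv2.resize(a,None,fx=4,fy=4,interpolation=cv2.INTER_CUBIC)
b=t['img'][160:230,240:320,::-1]; b=cv2.resize(b,None,fx=3,fy=3,interpolation=cv2.INTER_CUBIC)
W=np.zeros((560,780,3),np.uint8);W[:,:520]=a;W[:210,530:770]=b;cv2.imwrite('pics/y2.png',W)
E
```

```text
t: 19.57
eef_pos: [568.8, 34.4, 65.0]
tcp_rot: [-3.142, 0.002, -0.001]
ft_force: [-0.1, -0.3, -2.6]
opening: 0.458
```

View pics/y2.png

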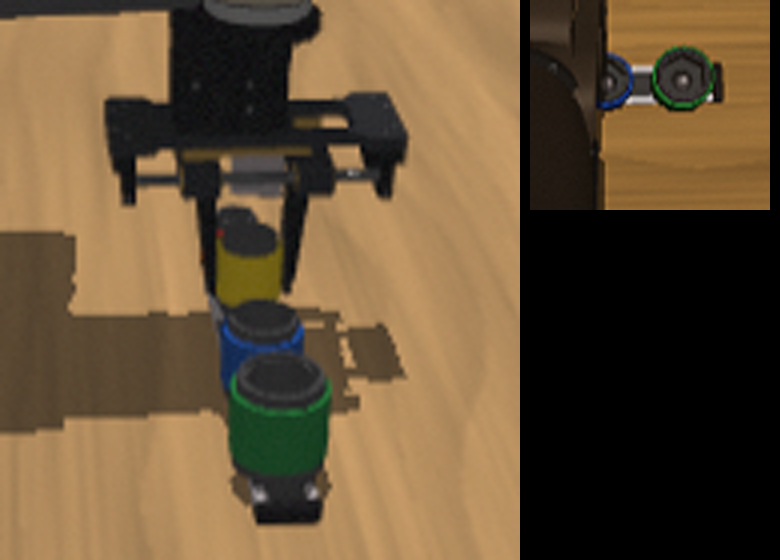

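Yellow hangs over its stud between red and blue, at (248,265). Lowering.

```bash
python3 -m handwheel '[{"hand":0.03,"x":0.0,"y":0,"z":-0.005,"spin":0},{"hand":0.03,"x":0,"y":0,"z":-0.01,"spin":0},{"hand":0.03,"x":0,"y":0,"z":-0.014,"spin":0},{"hand":0.03,"x":0,"y":0,"z":-0.018,"spin":0},{"hand":0.03,"x":0,"y":0,"z":-0.021,"spin":0},{"hand":0.03,"x":0,"y":0,"z":-0.0235,"spin":0},{"hand":0.03,"x":0,"y":0,"z":-0.024,"spin":0},{"hand":0.03,"x":0,"y":0,"z":-0.024,"spin":0}]'
```

```text
t: 20.33
eef_pos: [569.4, 35.7, 42.2]
tcp_rot: [-3.141, -0.001, 0.0]
ft_force: [0.3, 7.9, -1.1]
opening: 0.456
```

```bash
python3 -m handwheel '[{"hand":0.0951,"x":0,"y":0,"z":0,"spin":0},{"hand":0.0951,"x":0,"y":0,"z":0,"spin":0},{"hand":0.0951,"x":0,"y":0,"z":0,"spin":0},{"hand":0.0951,"x":0,"y":0,"z":0,"spin":0},{"hand":0.0951,"x":0,"y":0,"z":0.02,"spin":0},{"hand":0.0951,"x":0,"y":0,"z":0.055,"spin":0},{"hand":0.0951,"x":0,"y":0,"z":0.09,"spin":0},{"hand":0.0951,"x":0,"y":0,"z":0.12,"spin":0},{"hand":0.0951,"x":-0.01,"y":0.035,"z":0.13,"spin":0},{"hand":0.0951,"x":-0.02,"y":0.07,"z":0.13,"spin":0},{"hand":0.0951,"x":-0.03,"y":0.105,"z":0.13,"spin":0},{"hand":0.0951,"x":-0.04,"y":0.14,"z":0.13,"spin":0},{"hand":0.0951,"x":-0.05,"y":0.175,"z":0.13,"spin":0},{"hand":0.0951,"x":-0.06,"y":0.21,"z":0.13,"spin":0},{"hand":0.0951,"x":-0.07,"y":0.245,"z":0.13,"spin":0},{"hand":0.0951,"x":-0.08,"y":0.28,"z":0.13,"spin":0},{"hand":0.0951,"x":-0.09,"y":0.315,"z":0.13,"spin":0},{"hand":0.0951,"x":-0.1,"y":0.35,"z":0.13,"spin":0},{"hand":0.0951,"x":-0.1,"y":0.36,"z":0.13,"spin":0},{"hand":0.0951,"x":-0.1,"y":0.36,"z":0.13,"spin":0}]'
python3 - <<'E'
from m import *
s=snap('side'); t=snap('top')
a=s['img'][155:305,180:310,::-1]; a=cv2.resize(a,None,fx=3.5,fy=3.5,interpolation=cv2.INTER_CUBIC)
b=t['img'][160:250,190:385,::-1]; b=cv2.resize(b,None,fx=1.6,fy=1.6,interpolation=cv2.INTER_CUBIC)
d=t['img'][170:210,190:310,::-1]; d=cv2.resize(d,None,fx=2.7,fy=2.7,interpolation=cv2.INTER_CUBIC)
W=np.zeros((525,790,3),np.uint8);W[:,:455]=a;W[:144,460:772]=b;W[150:258,460:784]=d;cv2.imwrite('pics/f.png',W)
# seat-height check: predicted top-of-steel / base points of seated sockets in the side view
for k,y,(D,h) in(('red',109.6,SZ['red']),('yellow',35.5,SZ['yellow']),('blue',-39.6,SZ['blue']),('green',-112,SZ['green'])):
    p=proj(s,[[569.3,y-D/2,16],[569.3,y+D/2-2,16+h]]); print(k,np.round((p-[180,155])*3.5+1).tolist())
E
```

```text
t: 22.0
eef_pos: [468.6, 397.0, 171.9]
tcp_rot: [-3.141, -0.0, 0.003]
ft_force: [-0.2, -0.4, -0.9]
opening: 1.0
red [[276.0, 97.0], [273.0, 21.0]]
yellow [[288.0, 149.0], [284.0, 60.0]]
blue [[302.0, 209.0], [296.0, 105.0]]
green [[318.0, 276.0], [309.0, 151.0]]
```

View pics/f.png

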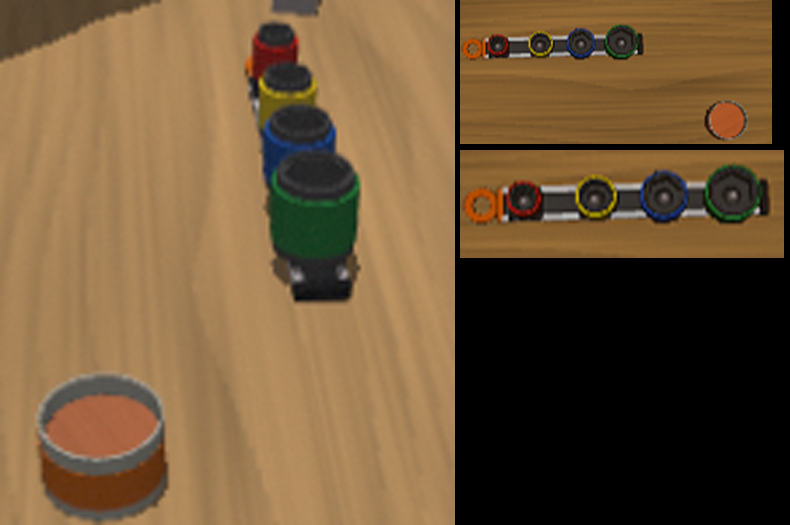

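Red, yellow, blue and green stand upright in that order from eye to cap, with the stud tips visible in their holes. Their top edges are at rows 24, 64, 107 and 152, against 21, 60, 105 and 151 predicted for fully seated. The tin is upright where it was.

```bash
python3 -c "
from cell import job_done; print(job_done())"
```

```text
the job is handed in; nothing more can be done
None
```

The four sockets are on the rail in order of size and let go: red 21 at the orange eye, then yellow 27, blue 32 and green 38 at the black cap. The job was handed in at about 22 s.

**Last checks:** After the arm moved clear, the top view showed a stud tip in every drive hole. In the side view the top edges were within about 1 px of where fully seated sockets should be. All four stood upright, and the tin was upright and untouched.

**Disagreements and failures:**
- The side camera put the studs 4–8 mm further along the rail than the top camera; I used the top camera's values.
- Yellow went down with a sideways force of about 8 N, and blue with about 20 N vertical force, both well under the limits.
- One early call was refused because I left out "spin". The arm did not move, so nothing was disturbed.

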